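# Set the wheel-bearing cap on a scooter hub

## Robot

A 6-joint arm with a two-finger parallel gripper is mounted at the origin on the work surface. World frame = base frame: x ahead of the robot, y to its left, z up, the work surface at z = 0. Lengths are in m, angles in rad, forces in N, time in s.
With the tool pointing down it reaches from about 0.4 to 0.825 m from the base axis. Payload 7 kg.
Tool frame: the origin (TCP) lies between the finger pads; the fingertips stand 22 mm ahead of it and the grasp point (between the pads) lies 3 mm ahead of it; z points along the fingers, y is the direction in which the jaws open and shut (so a half turn about z gives the same grasp; the last joint's range is limited). The gripper opens to 88 mm and grips with 3 to 60 N. Pads are 19 mm wide; open, the fingers measure 130 mm over their backs; the gripper's body (78 mm by 193 mm) begins 47 mm behind the grasp point.
Start: joints at [-0.859, 0.359, 0.012, 0, -1.224, -0.288], TCP at [0.278, -0.615, 0.249] pointing down, gripper open.
Joint ranges: [-3.07, 3.07], [-1.43, 2.12], [-1.02, 1.25], [-3.03, 1.67], [-3.05, -0], [-3.03, 3.03]. Speed limits (rad/s): [2.39, 2.39, 3.01, 3.14, 3.14, 3.14].

## Interface

Orientations are given as [roll, pitch, yaw] about the fixed x, y, z axes, in that order (R = Rz(yaw) Ry(pitch) Rx(roll)).
In Python, from station import arm, optics gives the robot as it stands. The module is installed in compiled form; this text tells all that it offers.
- The arm moves only by the tool jog_arm, never from a script. Its argument "motion" is a list that holds one entry, the list of rows, each a list of 7 numbers: the shift along the tool's x, y, z in m, then the turn, a rotation vector about the tool's x, y, z in degrees, then the finger opening in m, from 0 to 0.0876. In form: [[[x, y, z, rx, ry, rz, grip], ...]]. A call has 1 to 8 rows; each row is the pose to reach, as a shift and turn from the pose measured when the call began, along the tool's axes at that moment; what a row does not reach only later rows make up. A row lasts 1/10 s, in which the tool goes at most 50 mm and 8.59 degrees, less where a joint would pass 70% of its speed; a pose out of reach is approached as far as the arm can. A call with a gripper value outside its range is refused whole. The fingers move at their own pace and stop on an object; "newtons" is the grip in N (left out, the last holds). Time passes only in rows, so rows that repeat a pose let the fingers close. It gives the time, the measured TCP pose, the force and the opening at its end, in the units of the state.
- arm.get_state(): the state, without advancing time (a new reading comes with each control period).
- optics.grab_frame(name): name is "scene" or "top"; returns the picture (384x512x3 uint8, red, green, blue); there is no depth.
- optics.camera_model(name): a dict with "mtx" (3x3 intrinsics, pixels), "R" (3x3) and "t" (3): a world point X has camera coordinates R X + t. Camera axes: x right, y down, z forward; pixel columns grow to the right and rows downward; lengths in m; the calibration is good to about 2 mm. A picture is of the moment at which its call begins. camera_model takes no time and is no camera call.
- arm.job_done(): hands the job in, once; it reports no verdict.
The state is a dict: "t": time; "q": joint angles; "qd": joint speeds; "joint_efforts": joint torques, N m; "eef_pos": TCP position; "ee_rot": TCP orientation; "force": force on the tool from outside, world axes, zero at the start; "moment": the same for the moment, N m; "width": finger opening in m.
Only numpy, scipy, OpenCV 4.12 (cv2) and the standard library are available. Lean on these libraries where they do the work, as an engineer would, in place of code of your own. Each camera call takes 0.05 s, during which the arm holds its last target.

## Task

On the board, press the brake pedal fully down to centre the brake and let it come back up. Then screw the knurled bearing cap on top of the wheel hub clockwise until it bottoms out, and back it off a quarter turn so that the bearing runs free. Finish while still gripping the cap between the fingers at that setting; do not let go, and leave the other parts lying around the board alone.

Things in the scene. Friction and masses are not known exactly. Their poses are not given: they have to be found in the camera images.
- board: Wooden board 200 (its x) by 360 (its y) by 18 mm, fixed, with the pedal at its +y end and the hub at its -y end. Origin: centre of its underside, on the table; z up. The hub is an upright aluminium drum, 144 mm in diameter, axis at board x 0, y -85 mm, flat top 68 mm above the table with a short dark mark pointing along board +x; on it a boss 52 mm wide rises to 80 mm, below the cap.
- knurled_cap: Round steel cap, knurled side, 44 mm in diameter, 32 mm tall, on the hub's axis, thread already started; cannot be pulled off. Origin: centre of its underside, 80 mm above the table when bottomed; z up. Clockwise from above drives it down, 3 mm per turn. Its +x is a dark groove on top from centre to edge. 0.1 N m turns it; it stops hard at the bottom and stays where it is left.
- cap_turn (a joint): How far the cap is unscrewed, in rad: 0 = bottomed out (groove over the drum's mark), growing anticlockwise seen from above; 1.57 = backed off a quarter turn. Starts somewhere between 2.2 and 3.8.
- pedal_pad (a point): Centre of the top face of the pedal's ribbed black rubber pad, 55 mm (along board x) by 65 mm (along board y), 77 mm above the table at rest. It moves with the pedal; pressing it straight down lowers it by about 30 mm.
- pedal (a joint): Pedal angle in rad: 0 = up, at rest, 0.28 = fully down on its stop. A spring returns it; about 4 N on the pad starts it and about 12 N holds it fully down. The hinge lies 110 mm from the pad's centre, towards board -x.
- piston: Bystander: aluminium piston, 48 mm in diameter, 52 mm tall, on the table at the board's +x side. Origin: centre of its underside.
- tail_lamp: Bystander: round red tail lamp with a metal rim, 76 mm in diameter, 35 mm tall, on the table at the board's +x side. Origin: centre of its underside.
- spanner: Bystander: flat spanner 150 mm long, lying on the table at the board's -x side. Origin: about the middle of its underside; its x runs along it.
- parts_box: Bystander: small cardboard box 70 by 50 by 45 mm on the table beyond the board's +y end. Origin: centre of its underside.

How it is judged:
By the outcome, as a careful person would: the job done as asked, in the order asked, and still so for the second after the job is handed in, while the arm keeps its last pose, push and grip.
It also fails if it takes over 72 s, if anything falls off the work surface, if the arm or the gripper's body presses on something with over 40 N, if the wrist force passes 120 N, or if a joint passes its speed limit or range.

## Working session

There is one attempt and no reset: what is moved stays moved. The work goes in short steps, Python scripts to look and compute and a tool call to move; the robot and the scene stay as the last step left them, time stands still between calls to the robot, and variables do not carry over. Pictures are saved under pics/ and viewed, and the job is handed in when it is done.

Besides the shell and the picture viewer there is one more tool, called after ">>>" as name(argument=value, ...) on one line, values as JSON. jog_arm: Moves the arm, as the interface text tells. Its arguments: {"type":"object","properties":{"motion":{"type":"array","items":{"type":"array","items":{"type":"array","items":{"type":"number"}}}},"newtons":{"type":"number"}},"required":["motion"]}

```bash
mkdir -p pics; python3 - <<'E'
from station import arm, optics
import cv2
s=arm.get_state()
for k,v in s.items(): print(k,v)
for n in ("scene","top"):
    f=optics.grab_frame(n); cv2.imwrite(f"pics/{n}0.png",f[:,:,::-1])
    m=optics.camera_model(n); print(n,m)
E
```

```text
t 0.0
q [-8.58901942e-01  3.59395071e-01  1.10802203e-02 -3.21274048e-04
 -1.22409863e+00 -2.88079438e-01]
qd [ 5.55228911e-04  1.79355292e-04  3.12698840e-05 -7.85106057e-04
  5.53521206e-04  8.99680644e-04]
joint_efforts [ 8.46180901e-04 -5.82716203e+01  2.93065381e+01  6.99698389e+00
  6.93502690e-03 -1.27570288e-04]
eef_pos [ 0.27736741 -0.6148987   0.24763186]
ee_rot [ 3.13995633e+00 -1.69918638e-04 -2.71788698e+00]
force [-0.17767785 -0.40502758 -0.36999994]
moment [-0.06084543  0.00094617 -0.02853687]
width 0.08746108843667345
scene {'mtx': array([[377.97208515,   0.        , 259.61843151],
       [  0.        , 377.97208515, 188.58731633],
       [  0.        ,   0.        ,   1.        ]]), 'R': array([[-0.39787415,  0.91740847, -0.00760707],
       [ 0.50957048,  0.21408721, -0.83336942],
       [-0.76291159, -0.33545248, -0.55266404]]), 't': array([ 0.16451491, -0.22408776,  1.27100194])}
top {'mtx': array([[438.6204275 ,   0.        , 254.66238803],
       [  0.        , 438.6204275 , 197.0729671 ],
       [  0.        ,   0.        ,   1.        ]]), 'R': array([[ 0.00663781, -0.99997632, -0.00181439],
       [-0.99712576, -0.00648192, -0.07548646],
       [ 0.07547291,  0.00231024, -0.99714518]]), 't': array([0.05382535, 0.56856052, 1.03432931])}
```

View pics/scene0.png

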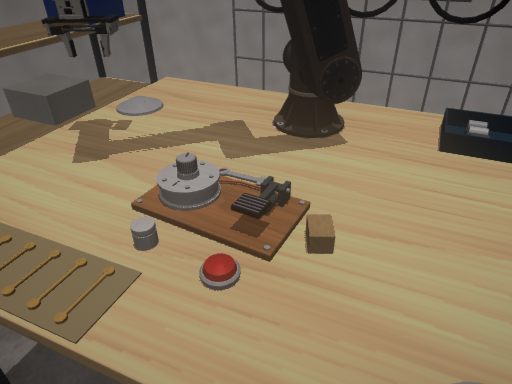

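View pics/top0.png

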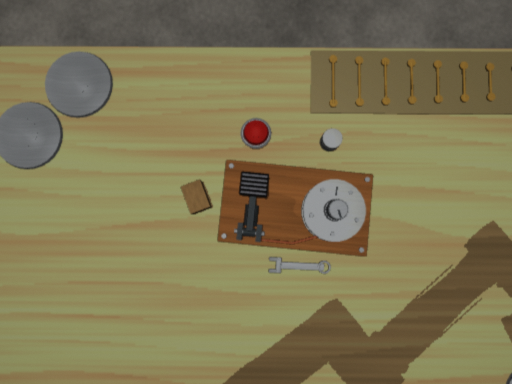

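The top view shows the pedal pad near pixel (254,184), the drum near (334,210) with its mark near (337,190), and the cap near (338,209). The bystanders lie outside the board. Next I'll enlarge this area and measure.

```bash
cat > h.py <<'E'
import numpy as np, cv2
from station import arm, optics
def ray(n,uv,z):
    m=optics.camera_model(n); uv=np.atleast_2d(np.array(uv,float))
    d=np.c_[uv,np.ones(len(uv))]@np.linalg.inv(m["mtx"]).T@m["R"]
    c=-m["R"].T@m["t"]
    return c+d*((z-c[2])/d[:,2])[:,None]
def proj(n,X):
    m=optics.camera_model(n); p=np.atleast_2d(X)@m["R"].T+m["t"]; p=p@m["mtx"].T
    return p[:,:2]/p[:,2:]
E
python3 - <<'E'
from h import *
f=cv2.imread("pics/top0.png")
cv2.imwrite("pics/crop0.png",cv2.resize(f[150:265,210:385],None,fx=4.5,fy=4.5,interpolation=cv2.INTER_CUBIC))
g=f[165:255,290:375]
cv2.imwrite("pics/crop1.png",cv2.resize(g,None,fx=6.5,fy=6.5,interpolation=cv2.INTER_CUBIC))
hsv=cv2.cvtColor(f,cv2.COLOR_BGR2HSV)
m=((hsv[:,:,1]<60)&(hsv[:,:,2]>60)).astype(np.uint8)
c=[c for c in cv2.findContours(m,0,2)[0] if cv2.contourArea(c)>1000]
for k in c: print(cv2.minEnclosingCircle(k),cv2.contourArea(k), cv2.fitEllipse(k))
m=((hsv[:,:,0]<14)&(hsv[:,:,1]>110)&(hsv[:,:,2]>40)).astype(np.uint8); m=cv2.morphologyEx(m,3,np.ones((5,5)))
c=max(cv2.findContours(m[150:265,210:385],0,2)[0],key=cv2.contourArea)
print(cv2.minAreaRect(c))
E
```

```text
((333.1863098144531, 210.2965850830078), 32.028621673583984) 3063.5 ((333.3394775390625, 210.25296020507812), (61.66224670410156, 63.44606399536133), 86.15522003173828)
((28.0, 135.0), 34.409400939941406) 3280.5 ((27.465606689453125, 134.93885803222656), (65.21636962890625, 67.56766510009766), 47.581687927246094)
((78.1966323852539, 83.82584381103516), 33.873313903808594) 3359.0 ((77.91157531738281, 83.68794250488281), (64.39212799072266, 66.9446029663086), 63.486907958984375)
((255.5, 23.5), 256.57855224609375) 23453.0 ((-195.66494750976562, 22.03028106689453), (44.81583786010742, 4519.673828125), 90.11784362792969)
((85.80580139160156, 57.41444396972656), (147.51174926757812, 80.53519439697266), 6.033253192901611)
```

View pics/crop0.png

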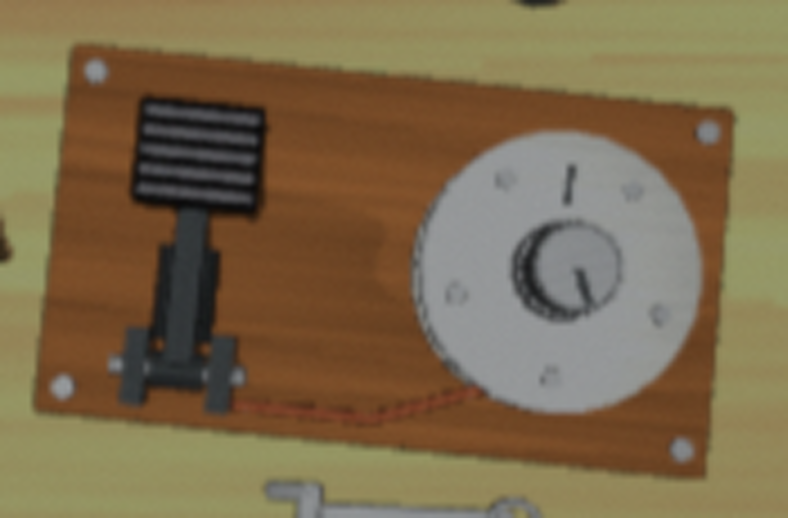

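View pics/crop1.png

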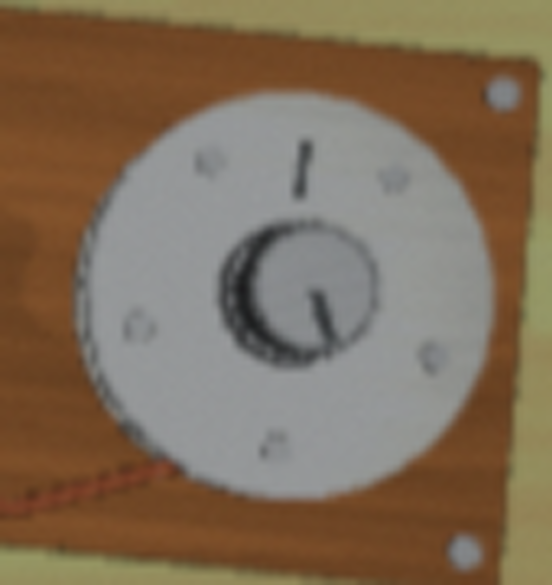

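Groove at crop1 from about (314,288) to (335,345); mark from (308,142) to (299,196). Now I'll turn the pixels into positions.

```bash
python3 - <<'E'
from h import *
np.set_printoptions(precision=4,suppress=True)
a=lambda p: np.array(p)/4.5+[210,150]-0.4
b=lambda p: np.array(p)/6.5+[290,165]-0.4
co=ray("top",a([(75,45),(733,110),(705,477),(36,410)]),.018); print("corners",co[:,:2])
d=co[0]-co[1]; e=co[3]-co[2]; l=co[0]-co[3]; r=co[1]-co[2]
print(np.linalg.norm(d),np.linalg.norm(e),np.linalg.norm(l),np.linalg.norm(r))
print("yaw",np.arctan2(-d[0],d[1]),np.arctan2(-e[0],e[1]),np.arctan2(l[1],l[0]),np.arctan2(r[1],r[0]))
yaw=np.mean([np.arctan2(-d[0],d[1]),np.arctan2(-e[0],e[1]),np.arctan2(l[1],l[0]),np.arctan2(r[1],r[0])])
c=co.mean(0); R=np.array([[np.cos(yaw),-np.sin(yaw)],[np.sin(yaw),np.cos(yaw)]])
print("yaw",yaw,"centre",c,"hub from board",c[:2]+R@[0,-.085])
print("drum",ray("top",b([(293,296)]),.068))
print("cap",ray("top",b([(314,288)]),.1135))
p=ray("top",a([(143,98),(265,108),(255,213),(134,203)]),.077);print("pad",p,p.mean(0),"in board",R.T@(p.mean(0)-c)[:2])
h=ray("top",b([(314,288)]),.1135)[0]
g=ray("top",b([(335,345),(318,293)]),.1135); m=ray("top",b([(308,142),(299,196)]),.068)
gd=g[0]-h; md=m[0]-m[1]
ga=np.arctan2(gd[1],gd[0]);ma=np.arctan2(md[1],md[0]); print("groove",ga,"mark",ma,"turn",(ga-ma)%(2*np.pi),(ga-yaw)%(2*np.pi))
# scene crop
f=cv2.imread("pics/scene0.png");cv2.imwrite("pics/crop2.png",cv2.resize(f[145:250,125:320],None,fx=4,fy=4,interpolation=cv2.INTER_CUBIC))
print("proj scene cap,pad",proj("scene",[h,p.mean(0)]))
E
```

```text
corners [[ 0.6594  0.1272]
 [ 0.6263 -0.2276]
 [ 0.4299 -0.2101]
 [ 0.463   0.1457]]
0.3563938183706546 0.3573656714111769 0.19729461592891692 0.19716092751543726
yaw -0.09297678780634555 -0.0925987880940353 -0.09400455902727725 -0.0890761378299954
yaw -0.09216406818941338 centre [ 0.5446 -0.0412  0.018 ] hub from board [ 0.5368 -0.1258]
drum [[ 0.5358 -0.1264  0.068 ]]
cap [[ 0.5364 -0.1253  0.1135]]
pad [[0.6228 0.0883 0.077 ]
 [0.6181 0.0261 0.077 ]
 [0.5645 0.031  0.077 ]
 [0.5692 0.0923 0.077 ]] [0.5936 0.0594 0.077 ] in board [0.0395 0.1047]
groove -2.795021864692323 mark -0.17145369443684852 turn 3.659617136924112 3.580327510676677
proj scene cap,pad [[185.6026 156.16  ]
 [250.7386 202.078 ]]
```

View pics/crop2.png

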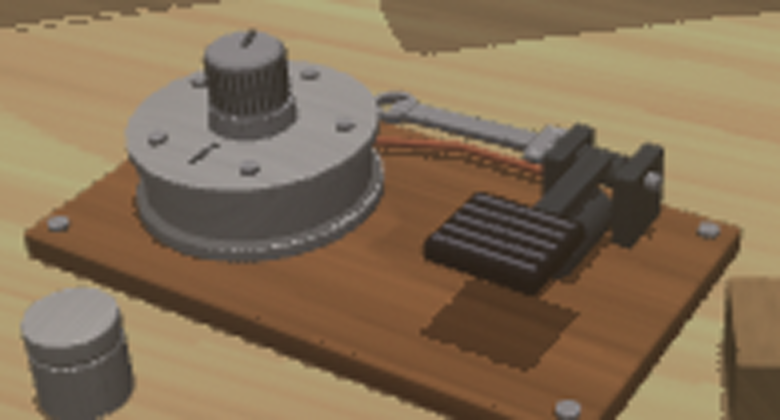

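```bash
cat >> h.py <<'E'
from scipy.spatial.transform import Rotation as Ro
def rel(pos,yaw):
    s=arm.get_state(); R0=Ro.from_euler("xyz",s["ee_rot"])
    d=R0.inv().apply(np.array(pos)-s["eef_pos"])
    rv=(R0.inv()*Ro.from_euler("xyz",[np.pi,0,yaw])).as_rotvec(degrees=True)
    print("shift",np.round(d,4),"rot",np.round(rv,2)); return d,rv
def st():
    s=arm.get_state(); print("t",round(s["t"],2),"pos",np.round(s["eef_pos"],4),"rot",np.round(s["ee_rot"],4),"F",np.round(s["force"],2),"M",np.round(s["moment"],3),"w",round(s["width"],4),"q",np.round(s["q"],3))
E
python3 -c "
from h import *
rel([.594,.0594,.2],-.092)"
```

```text
shift [-0.5659  0.4845  0.0483] rot [ 4.0000e-02  1.1000e-01 -1.5045e+02]
```

>>> jog_arm(motion=[[[-0.566, 0.4845, 0.048, 0, 0, -150, 0], [-0.566, 0.4845, 0.048, 0, 0, -150, 0], [-0.566, 0.4845, 0.048, 0, 0, -150, 0], [-0.566, 0.4845, 0.048, 0, 0, -150, 0], [-0.566, 0.4845, 0.048, 0, 0, -150, 0], [-0.566, 0.4845, 0.048, 0, 0, -150, 0], [-0.566, 0.4845, 0.048, 0, 0, -150, 0], [-0.566, 0.4845, 0.048, 0, 0, -150, 0]]], newtons=30)

```text
t: 0.9
eef_pos: [0.4474, -0.2519, 0.2226]
ee_rot: [-3.141, 0.001, -1.512]
force: [1.3, -0.4, -0.4]
width: 0.029
```

```bash
python3 -c "
from h import *
st();rel([.594,.0594,.15],-.092)"
```

```text
t 0.9 pos [ 0.4474 -0.2519  0.2226] rot [-3.1413e+00  9.0000e-04 -1.5117e+00] F [ 1.26 -0.42 -0.37] M [-0.112 -0.101  0.038] w 0.029 q [-1.310e-01  1.120e-01 -3.770e-01 -1.000e-03 -1.082e+00  1.900e-01]
shift [-0.302  -0.1647  0.0729] rot [-5.000e-02  3.000e-02 -8.134e+01]
```

>>> jog_arm(motion=[[[-0.302, -0.165, 0.03, 0, 0, -81.3, 0], [-0.302, -0.165, 0.03, 0, 0, -81.3, 0], [-0.302, -0.165, 0.03, 0, 0, -81.3, 0], [-0.302, -0.165, 0.03, 0, 0, -81.3, 0], [-0.302, -0.165, 0.03, 0, 0, -81.3, 0], [-0.302, -0.165, 0.03, 0, 0, -81.3, 0], [-0.302, -0.165, 0.03, 0, 0, -81.3, 0], [-0.302, -0.165, 0.06, 0, 0, -81.3, 0]]])

```text
t: 1.7
eef_pos: [0.5985, 0.0646, 0.165]
ee_rot: [-3.137, -0.006, -0.307]
force: [-0.5, 0.3, -0.1]
width: 0.0001
```

```bash
python3 -c "
from h import *
st();rel([.594,.0594,.11],-.092)"
```

```text
t 1.7 pos [0.5985 0.0646 0.165 ] rot [-3.137  -0.0058 -0.3068] F [-0.53  0.28 -0.08] M [-0.125  0.238  0.068] w 0.0001 q [ 0.432  0.302 -0.273  0.001 -0.988  0.832]
shift [-0.0031  0.0065  0.0549] rot [ -0.22  -0.36 -12.3 ]
```

Settle above the pad, with the fingertips about 11 mm clear of it.

>>> jog_arm(motion=[[[-0.003, 0.0065, 0.03, -0.2, -0.4, -12.3, 0], [-0.003, 0.0065, 0.055, -0.2, -0.4, -12.3, 0], [-0.003, 0.0065, 0.055, -0.2, -0.4, -12.3, 0], [-0.003, 0.0065, 0.055, -0.2, -0.4, -12.3, 0]]])

```text
t: 2.1
eef_pos: [0.5941, 0.0593, 0.11]
ee_rot: [3.141, 0.001, -0.094]
force: [0.3, 0.7, 0.0]
width: 0.0007
```

```bash
python3 -c "
from h import *
st();rel([.594,.0594,.075],-.092)"
```

```text
t 2.1 pos [0.5941 0.0593 0.11  ] rot [ 3.1412e+00  1.5000e-03 -9.4300e-02] F [0.34 0.73 0.04] M [-0.08   0.066  0.019] w 0.0007 q [ 4.260e-01  3.560e-01 -3.380e-01 -1.000e-03 -8.780e-01  1.051e+00]
shift [-0.0001 -0.0001  0.035 ] rot [ 0.02  0.08 -0.13]
```

>>> jog_arm(motion=[[[0, 0, 0.01, 0, 0, 0, 0], [0, 0, 0.016, 0, 0, 0, 0], [0, 0, 0.022, 0, 0, 0, 0], [0, 0, 0.028, 0, 0, 0, 0], [0, 0, 0.033, 0, 0, 0, 0], [0, 0, 0.037, 0, 0, 0, 0], [0, 0, 0.037, 0, 0, 0, 0]]])

```text
t: 2.8
eef_pos: [0.5976, 0.0595, 0.0751]
ee_rot: [-3.14, -0.005, -0.094]
force: [6.6, -3.2, 9.2]
width: 0.0001
```

```bash
python3 -c "
from h import *
st();rel([.594,.0594,.069],-.092)
f=optics.grab_frame('scene');cv2.imwrite('pics/press1.png',cv2.resize(f[130:250,150:330,::-1],None,fx=4,fy=4,interpolation=2))"
```

```text
t 2.8 pos [0.5976 0.0595 0.0751] rot [-3.1404 -0.0054 -0.0936] F [ 6.61 -3.19  9.24] M [-1.212 -2.028  0.013] w 0.0001 q [ 0.425  0.399 -0.37   0.002 -0.797  1.05 ]
shift [-0.0036  0.0005  0.0061] rot [-0.07 -0.31 -0.09]
```

View pics/press1.png

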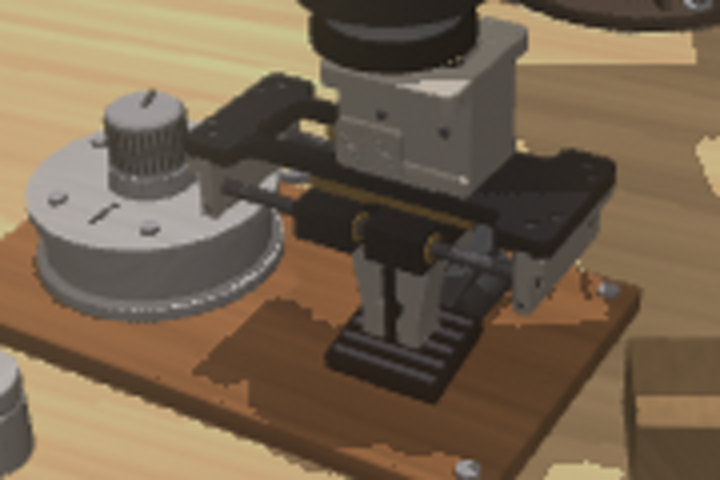

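The pedal is partly down, and the gripper is clear of the hub. I'll continue to the stop.

>>> jog_arm(motion=[[[0, 0, 0.003, 0, 0, 0, 0], [0, 0, 0.005, 0, 0, 0, 0], [0, 0, 0.007, 0, 0, 0, 0], [0, 0, 0.007, 0, 0, 0, 0]]])

```text
t: 3.25
eef_pos: [0.5982, 0.0594, 0.0696]
ee_rot: [-3.14, -0.007, -0.094]
force: [-1.5, -0.2, 10.1]
width: 0.0009
```

```bash
python3 -c "
from h import *
st()"
```

```text
t 3.25 pos [0.5982 0.0594 0.0696] rot [-3.1402 -0.007  -0.0939] F [-1.46 -0.21 10.06] M [-0.444  0.897  0.018] w 0.0009 q [ 0.425  0.406 -0.375  0.003 -0.783  1.05 ]
```

>>> jog_arm(motion=[[[0, 0, 0.003, 0, 0, 0, 0], [0, 0, 0.005, 0, 0, 0, 0], [0, 0, 0.005, 0, 0, 0, 0]]])

```text
t: 3.55
eef_pos: [0.5985, 0.0593, 0.0686]
ee_rot: [-3.14, -0.009, -0.093]
force: [-12.5, 0.8, 34.1]
width: 0.0005
```

```bash
python3 -c "
from h import *
st()"
```

```text
t 3.55 pos [0.5985 0.0593 0.0686] rot [-3.1402 -0.0089 -0.0933] F [-12.48   0.81  34.08] M [0.157 5.018 0.016] w 0.0005 q [ 0.425  0.406 -0.378  0.005 -0.778  1.049]
```

The arm stopped hard at TCP z = 0.0686 with 34 N, so the pedal is on its stop. Lifting off, in steps so the pedal returns under contact.

>>> jog_arm(motion=[[[0, 0, -0.008, 0, 0, 0, 0], [0, 0, -0.02, 0, 0, 0, 0], [0, 0, -0.032, 0, 0, 0, 0], [0, 0, -0.05, 0, 0, 0, 0], [0, 0, -0.09, 0, 0, 0, 0], [0, 0, -0.12, 0, 0, 0, 0], [0, 0, -0.12, 0, 0, 0, 0.02]]])

```text
t: 4.25
eef_pos: [0.5998, 0.0598, 0.1936]
ee_rot: [-3.137, -0.016, -0.093]
force: [0.8, 0.4, -0.5]
width: 0.0041
```

```bash
python3 -c "
from h import *
st();rel([.5364,-.1258,.19],.5)
f=optics.grab_frame('scene');cv2.imwrite('pics/up1.png',cv2.resize(f[130:250,150:330,::-1],None,fx=4,fy=4,interpolation=2))"
```

```text
t 4.25 pos [0.5998 0.0598 0.1936] rot [-3.1374 -0.0161 -0.0931] F [ 0.8   0.45 -0.54] M [-0.013  0.107  0.037] w 0.0041 q [ 0.426  0.272 -0.245  0.005 -1.037  1.049]
shift [-0.0459  0.1907  0.002 ] rot [  0.04  -0.97 -33.98]
```

View pics/up1.png

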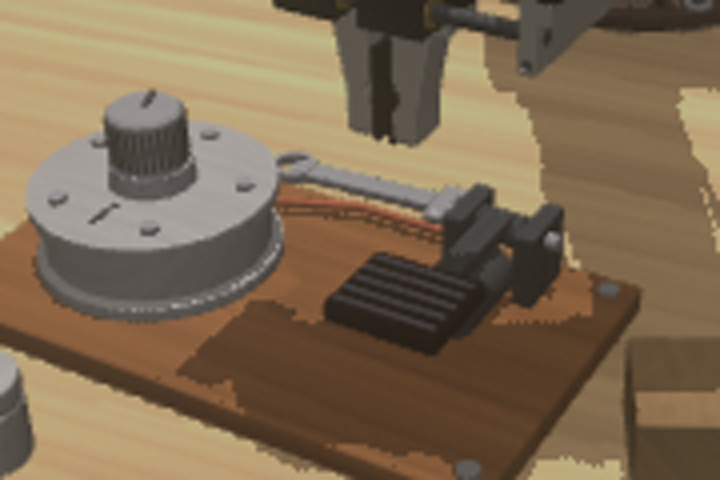

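The pedal is back at rest: the pad's left corner is at (327,290) in this crop, which matches the first picture. Now moving to the cap.

```bash
python3 -c "
from h import *
rel([.5364,-.1258,.17],.8)"
```

```text
shift [-0.0447  0.1905  0.0198] rot [  0.14  -0.78 -51.2 ]
```

>>> jog_arm(motion=[[[-0.045, 0.1905, 0.02, 0.1, -0.8, -51.2, 0.0876], [-0.045, 0.1905, 0.02, 0.1, -0.8, -51.2, 0.0876], [-0.045, 0.1905, 0.02, 0.1, -0.8, -51.2, 0.0876], [-0.045, 0.1905, 0.02, 0.1, -0.8, -51.2, 0.0876], [-0.045, 0.1905, 0.02, 0.1, -0.8, -51.2, 0.0876], [-0.045, 0.1905, 0.02, 0.1, -0.8, -51.2, 0.0876], [-0.045, 0.1905, 0.02, 0.1, -0.8, -51.2, 0.0876], [-0.045, 0.1905, 0.02, 0.1, -0.8, -51.2, 0.0876]]])

```text
t: 5.1
eef_pos: [0.5357, -0.1257, 0.169]
ee_rot: [-3.141, 0.001, 0.796]
force: [0.4, -0.1, 0.8]
width: 0.0709
```

```bash
python3 -c "
from h import *
st();rel([.5364,-.1258,.1075],.8)"
```

```text
t 5.1 pos [ 0.5357 -0.1257  0.169 ] rot [-3.141e+00  1.400e-03  7.960e-01] F [ 0.43 -0.1   0.8 ] M [-0.098  0.113 -0.057] w 0.0709 q [ 1.260e-01  2.230e-01 -3.740e-01  1.000e-03 -9.750e-01  2.241e+00]
shift [0.0005 0.0006 0.0615] rot [-0.03  0.08 -0.23]
```

>>> jog_arm(motion=[[[0.0005, 0.0005, 0.01, 0, 0, 0, 0.0876], [0.0005, 0.0005, 0.03, 0, 0, 0, 0.0876], [0.0005, 0.0005, 0.05, 0, 0, 0, 0.0876], [0.0005, 0.0005, 0.0615, 0, 0, 0, 0.0876], [0.0005, 0.0005, 0.0615, 0, 0, 0, 0.0876], [0.0005, 0.0005, 0.0615, 0, 0, 0, 0.0876]]])

```text
t: 5.7
eef_pos: [0.5366, -0.1256, 0.1075]
ee_rot: [-3.141, 0.002, 0.796]
force: [0.7, -0.3, 0.0]
width: 0.0875
```

```bash
python3 -c "
from h import *
st();rel([.5364,-.1258,.1075],.8)
f=optics.grab_frame('scene');cv2.imwrite('pics/cap1.png',cv2.resize(f[100:230,100:280,::-1],None,fx=4,fy=4,interpolation=2))"
```

```text
t 5.7 pos [ 0.5366 -0.1256  0.1075] rot [-3.141e+00  1.900e-03  7.958e-01] F [ 0.69 -0.25  0.04] M [-0.14   0.018 -0.031] w 0.0875 q [ 1.26e-01  2.93e-01 -4.44e-01  1.00e-03 -8.36e-01  2.24e+00]
shift [-0.0002 -0.      0.    ] rot [-0.04  0.11 -0.24]
```

View pics/cap1.png

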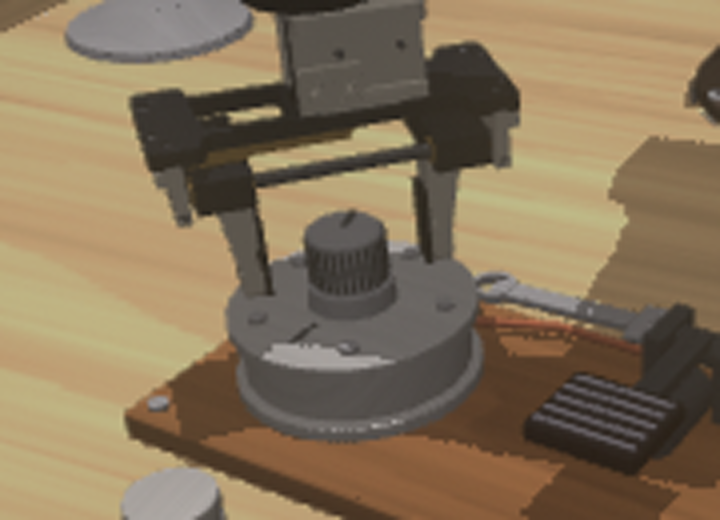

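The fingers straddle the cap, which is centred between them. The groove shows at (348,217), so the scene camera can watch it while I turn. Closing.

>>> jog_arm(motion=[[[0, 0, 0, 0, 0, 0, 0.03], [0, 0, 0, 0, 0, 0, 0.03], [0, 0, 0, 0, 0, 0, 0.03], [0, 0, 0, 0, 0, 0, 0.03], [0, 0, 0, 0, 0, 0, 0.03], [0, 0, 0, 0, 0, 0, 0.03], [0, 0, 0, 0, 0, 0, 0.03]]], newtons=30)

```text
t: 6.45
eef_pos: [0.5363, -0.1252, 0.108]
ee_rot: [-3.14, 0.001, 0.796]
force: [-1.0, 4.3, 3.5]
width: 0.0435
```

```bash
python3 -c "
from h import *
st()"
```

```text
t 6.45 pos [ 0.5363 -0.1252  0.108 ] rot [-3.1405e+00  1.2000e-03  7.9550e-01] F [-1.    4.33  3.54] M [ 1.272  1.058 -0.04 ] w 0.0435 q [ 0.126  0.292 -0.443 -0.    -0.837  2.24 ]
```

>>> jog_arm(motion=[[[0, 0, 0, 0, 0, 6, 0.03], [0, 0, 0.0001, 0, 0, 12, 0.03], [0, 0, 0.0002, 0, 0, 18, 0.03], [0, 0, 0.0002, 0, 0, 24, 0.03], [0, 0, 0.0003, 0, 0, 30, 0.03], [0, 0, 0.0003, 0, 0, 36, 0.03], [0, 0, 0.0004, 0, 0, 42, 0.03], [0, 0, 0.0004, 0, 0, 48, 0.03]]])

```text
t: 7.25
eef_pos: [0.5364, -0.1254, 0.1077]
ee_rot: [3.141, 0.002, -0.046]
force: [1.8, -2.1, -0.3]
width: 0.043
```

```bash
python3 -c "
from h import *
st()
f=optics.grab_frame('scene');cv2.imwrite('pics/cap2.png',cv2.resize(f[100:230,100:280,::-1],None,fx=4,fy=4,interpolation=2))"
```

```text
t 7.25 pos [ 0.5364 -0.1254  0.1077] rot [ 3.141e+00  1.600e-03 -4.620e-02] F [ 1.78 -2.12 -0.29] M [-0.821 -0.064  0.127] w 0.043 q [ 0.126  0.292 -0.444  0.    -0.836  1.398]
```

View pics/cap2.png

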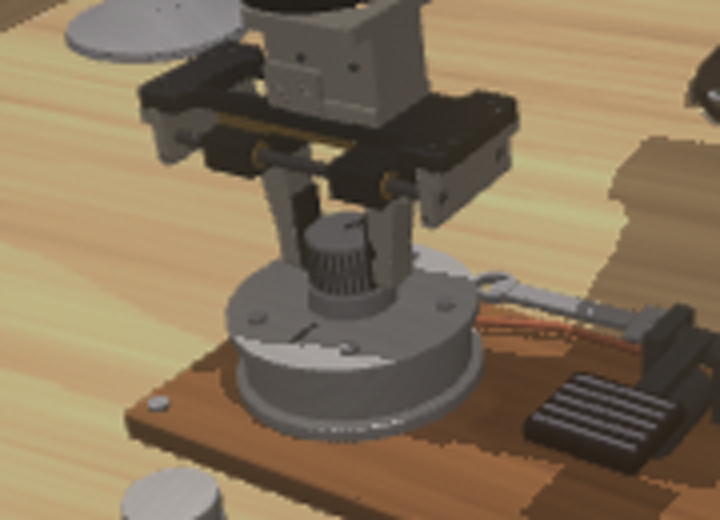

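The groove now points right, at about (355,226), so the cap follows the fingers clockwise. Continuing.

>>> jog_arm(motion=[[[0, 0, 0, 0, 0, 6, 0.03], [0, 0, 0.0001, 0, 0, 12, 0.03], [0, 0, 0.0002, 0, 0, 18, 0.03], [0, 0, 0.0002, 0, 0, 24, 0.03], [0, 0, 0.0003, 0, 0, 30, 0.03], [0, 0, 0.0003, 0, 0, 36, 0.03], [0, 0, 0.0004, 0, 0, 42, 0.03], [0, 0, 0.0004, 0, 0, 48, 0.03]]])

```text
t: 8.1
eef_pos: [0.5363, -0.1258, 0.1073]
ee_rot: [3.14, 0.0, -0.892]
force: [-0.2, -2.6, 0.1]
width: 0.0435
```

>>> jog_arm(motion=[[[0, 0, 0, 0, 0, 6, 0.03], [0, 0, 0.0001, 0, 0, 12, 0.03], [0, 0, 0.0002, 0, 0, 18, 0.03], [0, 0, 0.0002, 0, 0, 24, 0.03], [0, 0, 0.0003, 0, 0, 30, 0.03], [0, 0, 0.0003, 0, 0, 36, 0.03], [0, 0, 0.0004, 0, 0, 42, 0.03], [0, 0, 0.0004, 0, 0, 48, 0.03]]])

```text
t: 8.9
eef_pos: [0.5359, -0.1259, 0.1069]
ee_rot: [3.139, -0.001, -1.732]
force: [-1.6, -1.9, 1.0]
width: 0.0434
```

>>> jog_arm(motion=[[[0, 0, 0, 0, 0, 6, 0.03], [0, 0, 0.0001, 0, 0, 12, 0.03], [0, 0, 0.0002, 0, 0, 18, 0.03], [0, 0, 0.0002, 0, 0, 24, 0.03], [0, 0, 0.0003, 0, 0, 30, 0.03], [0, 0, 0.0003, 0, 0, 36, 0.03], [0, 0, 0.0004, 0, 0, 42, 0.03], [0, 0, 0.0004, 0, 0, 48, 0.03]]])

```text
t: 9.7
eef_pos: [0.5355, -0.1258, 0.1065]
ee_rot: [3.141, -0.003, -2.572]
force: [-1.4, 0.8, 1.8]
width: 0.0437
```

```bash
python3 -c "
from h import *
st()
f=optics.grab_frame('scene');cv2.imwrite('pics/cap3.png',cv2.resize(f[100:230,100:280,::-1],None,fx=4,fy=4,interpolation=2))"
```

```text
t 9.7 pos [ 0.5355 -0.1258  0.1065] rot [ 3.1406e+00 -3.1000e-03 -2.5716e+00] F [-1.4   0.83  1.84] M [0.563 0.505 0.133] w 0.0437 q [ 1.260e-01  2.930e-01 -4.460e-01  1.000e-03 -8.350e-01 -1.127e+00]
```

View pics/cap3.png

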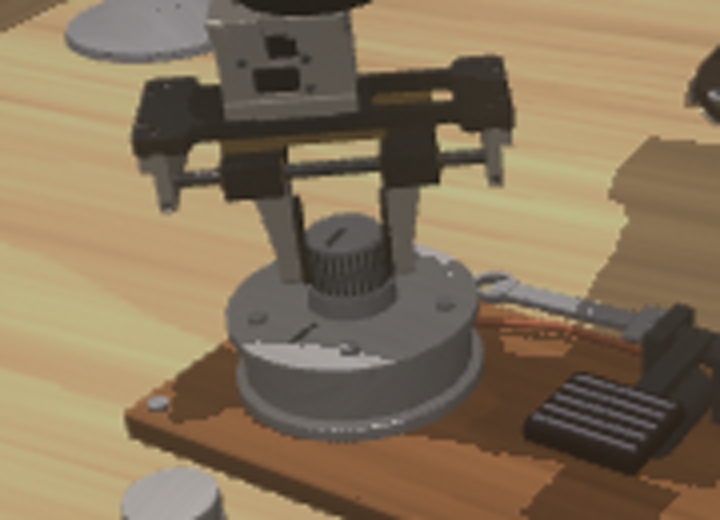

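The groove now points nearly at the mark, with about 13° left. Going slower to find the stop by the moment.

>>> jog_arm(motion=[[[0, 0, 0, 0, 0, 2, 0.03], [0, 0, 0, 0, 0, 4, 0.03], [0, 0, 0.0001, 0, 0, 6, 0.03], [0, 0, 0.0001, 0, 0, 8, 0.03], [0, 0, 0.0001, 0, 0, 9, 0.03], [0, 0, 0.0001, 0, 0, 9, 0.03]]])

```text
t: 10.35
eef_pos: [0.5355, -0.1257, 0.1064]
ee_rot: [3.141, -0.003, -2.732]
force: [0.1, 0.7, 2.0]
width: 0.0431
```

```bash
python3 -c "
from h import *
st()"
```

```text
t 10.35 pos [ 0.5355 -0.1257  0.1064] rot [ 3.1411 -0.0034 -2.7322] F [0.11 0.68 1.97] M [0.419 0.35  0.504] w 0.0431 q [ 1.260e-01  2.930e-01 -4.460e-01  1.000e-03 -8.350e-01 -1.288e+00]
```

>>> jog_arm(motion=[[[0, 0, 0, 0, 0, 1, 0.03], [0, 0, 0, 0, 0, 2, 0.03], [0, 0, 0, 0, 0, 3, 0.03], [0, 0, 0, 0, 0, 4, 0.03], [0, 0, 0, 0, 0, 4, 0.03]]])

```text
t: 10.85
eef_pos: [0.5355, -0.1256, 0.1064]
ee_rot: [3.141, -0.003, -2.802]
force: [-0.8, 1.4, 1.5]
width: 0.0433
```

```bash
python3 -c "
from h import *
st()"
```

```text
t 10.85 pos [ 0.5355 -0.1256  0.1064] rot [ 3.1414 -0.0034 -2.8024] F [-0.84  1.41  1.49] M [0.478 0.448 1.084] w 0.0433 q [ 1.260e-01  2.930e-01 -4.460e-01  1.000e-03 -8.350e-01 -1.358e+00]
```

The moment rose from 0.13 to 0.50 to 1.08 N m: a hard stop, with windup in the grip. I'll check the groove against the mark.

```bash
python3 -c "
from h import *
f=optics.grab_frame('scene');cv2.imwrite('pics/cap4.png',cv2.resize(f[145:200,150:230,::-1],None,fx=9,fy=9,interpolation=2))
st()
h=np.array([.5364,-.1256,0]); y=-.0922
for a in (-.1,0,.1): 
  u=np.array([np.cos(y+a),np.sin(y+a),0]); P=[h+[0,0,.112],h+[0,0,.112]+.02*u]; print(a,(proj('scene',P)-[150,145]+.4)*9)
print((proj('scene',[h+[0,0,.068]+.04*np.array([np.cos(y),np.sin(y),0]),h+[0,0,.068]+.055*np.array([np.cos(y),np.sin(y),0])])-[150,145]+.4)*9)
"
```

```text
t 10.9 pos [ 0.5355 -0.1257  0.1064] rot [ 3.1414 -0.0034 -2.8019] F [-1.42  1.9   1.75] M [0.547 0.423 1.084] w 0.0434 q [ 1.260e-01  2.930e-01 -4.460e-01  1.000e-03 -8.350e-01 -1.358e+00]
-0.1 [[323.62836064 109.12091164]
 [266.1354582  142.10416349]]
0 [[323.62836064 109.12091164]
 [272.36602726 144.16962266]]
0.1 [[323.62836064 109.12091164]
 [279.13044528 145.88243468]]
[[243.01745598 335.72855427]
 [203.44878025 365.05113401]]
```

View pics/cap4.png

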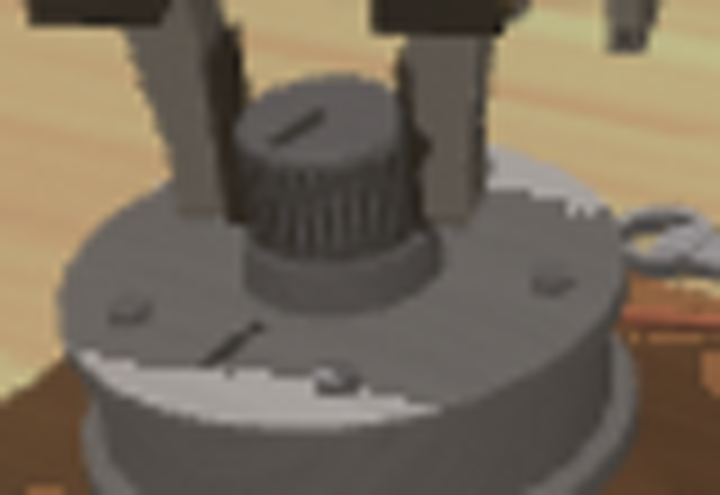

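The groove runs from (323,112) to (272,144), exactly where cap_turn = 0 predicts, so the cap is bottomed. Now I'll back off 90° plus about 8° to release the windup, rising 0.75 mm.

>>> jog_arm(motion=[[[0, 0, 0, 0, 0, -6, 0.03], [0, 0, 0, 0, 0, -12, 0.03], [0, 0, -0.0001, 0, 0, -18, 0.03], [0, 0, -0.0001, 0, 0, -24, 0.03], [0, 0, -0.0002, 0, 0, -30, 0.03], [0, 0, -0.0002, 0, 0, -36, 0.03], [0, 0, -0.0003, 0, 0, -42, 0.03], [0, 0, -0.0003, 0, 0, -48, 0.03]]])

```text
t: 11.7
eef_pos: [0.5358, -0.1259, 0.1068]
ee_rot: [3.14, -0.002, -1.962]
force: [0.2, 0.7, 0.8]
width: 0.0436
```

```bash
python3 -c "
from h import *
st();rel([.5362,-.1256,.1070],-1.085)"
```

```text
t 11.7 pos [ 0.5358 -0.1259  0.1068] rot [ 3.1395e+00 -1.6000e-03 -1.9618e+00] F [0.18 0.74 0.81] M [-0.194  0.029 -0.148] w 0.0436 q [ 0.125  0.293 -0.445  0.    -0.835 -0.517]
shift [-0.0004 -0.0003 -0.0002] rot [ 1.500e-01 -3.000e-02 -5.024e+01]
```

>>> jog_arm(motion=[[[0, 0, 0, 0, 0, -7, 0.03], [0, 0, -0.0001, 0, 0, -14, 0.03], [0, 0, -0.0001, 0, 0, -21, 0.03], [0, 0, -0.0002, 0, 0, -28, 0.03], [0, 0, -0.0002, 0, 0, -35, 0.03], [0, 0, -0.0003, 0, 0, -42, 0.03], [0, 0, -0.0004, 0, 0, -48, 0.03], [0, 0, -0.0004, 0, 0, -50, 0.03]]])

```text
t: 12.5
eef_pos: [0.5361, -0.1259, 0.1072]
ee_rot: [3.14, 0.001, -1.087]
force: [1.0, -0.2, 0.7]
width: 0.0434
```

```bash
python3 -c "
from h import *
f=optics.grab_frame('scene');cv2.imwrite('pics/cap5.png',cv2.resize(f[145:200,150:230,::-1],None,fx=9,fy=9,interpolation=2))
g=optics.grab_frame('top');cv2.imwrite('pics/top5.png',cv2.resize(g[150:265,210:385,::-1],None,fx=4,fy=4,interpolation=2))
st()
h=np.array([.5364,-.1256,0]); y=-.0922
for a in (1.37,1.47,1.57,1.67,1.77): 
  u=np.array([np.cos(y+a),np.sin(y+a),0]); P=[h+[0,0,.1127],h+[0,0,.1127]+.02*u]; print(a,(proj('scene',P)-[150,145]+.4)*9)
"
```

```text
t 12.6 pos [ 0.5361 -0.1259  0.1072] rot [ 3.1401e+00  5.0000e-04 -1.0902e+00] F [0.82 0.19 0.07] M [ 0.262 -0.153  0.113] w 0.0435 q [ 0.125  0.293 -0.444  0.    -0.835  0.355]
1.37 [[323.30045395 106.63122593]
 [377.12303179 131.69774205]]
1.47 [[323.30045395 106.63122593]
 [383.05504678 128.49526322]]
1.57 [[323.30045395 106.63122593]
 [388.36476322 125.0827047 ]]
1.67 [[323.30045395 106.63122593]
 [393.00074093 121.49621596]]
1.77 [[323.30045395 106.63122593]
 [396.91916559 117.77340689]]
```

View pics/cap5.png

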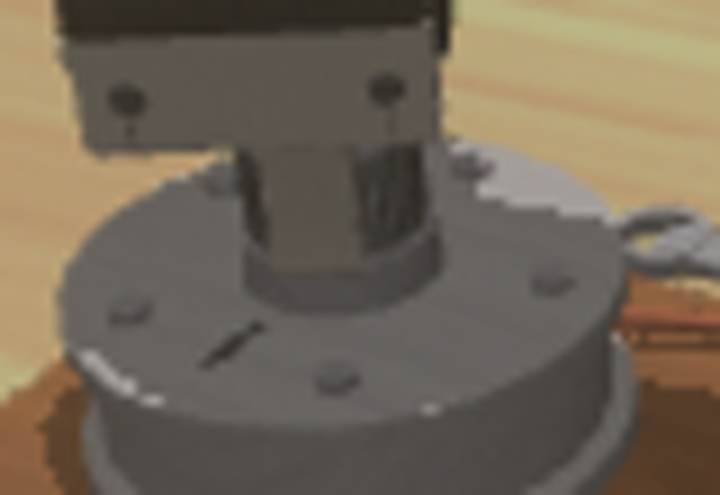

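View pics/top5.png

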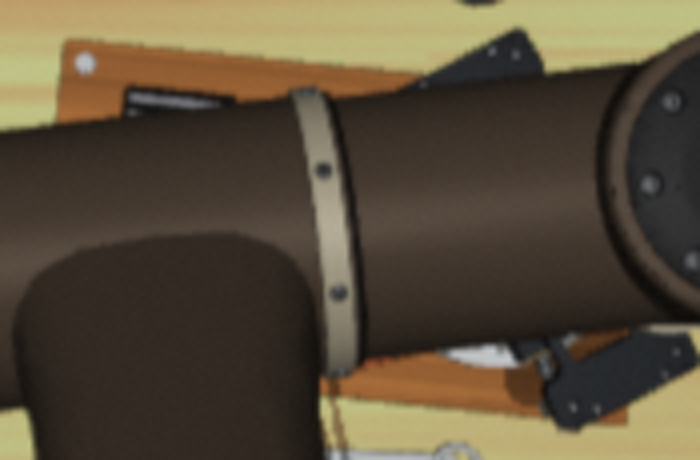

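The groove is hidden behind the finger here. I'll check for slip using the groove angle against tool yaw in the earlier pictures.

```bash
python3 - <<'E'
from h import *
import sys
def an(fn,fx,ox,oy,psi,z):
    f=cv2.imread(fn,0).astype(float)
    if fx>1: f=cv2.resize(f,None,fx=1/fx,fy=1/fx,interpolation=cv2.INTER_AREA)
    H,W=f.shape; 
    f=cv2.resize(f,None,fx=6,fy=6,interpolation=cv2.INTER_CUBIC)
    yy,xx=np.mgrid[:H*6,:W*6]; uv=np.c_[((xx+.5)/6-.5+ox).ravel(),((yy+.5)/6-.5+oy).ravel()]
    X=ray("scene",uv,z)[:,:2]-[.5364,-.1256]
    r=np.hypot(*X.T); v=f.ravel()
    m=(r<.017); bg=np.median(v[m]); w=np.where(m,np.clip(bg-v-12,0,None),0)
    c=(X*w[:,None]).sum(0)/w.sum(); S=((X-c).T*w)@(X-c)/w.sum()
    e,V=np.linalg.eigh(S); d=V[:,1]; d=d*np.sign(d@c)
    a=np.arctan2(d[1],d[0]); print(fn,"centroid",np.round(c,4),"ang",round(a,3),"by centroid",round(np.arctan2(c[1],c[0]),3),"ratio",round((e[1]/e[0])**.5,2),"turn",round((a+.0922)%(2*np.pi),3),"psi",psi,"turn-psi",round((a+.0922-psi)%(2*np.pi),3), "sd",w.sum())
an("pics/scene0.png",1,0,0,.7955,.1137)
an("pics/cap1.png",4,100,100,.7955,.1137)
an("pics/cap2.png",4,100,100,-.046,.1133)
an("pics/cap3.png",4,100,100,-2.5716,.1121)
an("pics/cap4.png",9,150,145,-2.802,.112)
E
```

```text
pics/scene0.png centroid [-0.0076 -0.0017] ang -2.852 by centroid -2.921 ratio 3.4 turn 3.524 psi 0.7955 turn-psi 2.728 sd 13503.391750267749
pics/cap1.png centroid [-0.0077 -0.0019] ang -2.891 by centroid -2.903 ratio 3.16 turn 3.484 psi 0.7955 turn-psi 2.689 sd 4051.3127886900925
pics/cap2.png centroid [-0.0054  0.0077] ang 0.728 by centroid 2.185 ratio 1.49 turn 0.82 psi -0.046 turn-psi 0.866 sd 9352.459494054607
pics/cap3.png centroid [0.0094 0.0007] ang 0.119 by centroid 0.074 ratio 3.48 turn 0.211 psi -2.5716 turn-psi 2.783 sd 3959.4820611381006
pics/cap4.png centroid [ 0.0094 -0.0005] ang -0.074 by centroid -0.049 ratio 2.79 turn 0.018 psi -2.802 turn-psi 2.82 sd 4786.914543845094
```

```bash
python3 -c "
from h import *
f=optics.grab_frame('scene');cv2.imwrite('pics/fin.png',f[:,:,::-1]); st()
print(arm.job_done())"
```

```text
t 12.65 pos [ 0.5362 -0.1259  0.1073] rot [ 3.1400e+00  5.0000e-04 -1.0912e+00] F [ 0.11  0.02 -0.81] M [ 0.303 -0.213  0.038] w 0.0436 q [ 0.125  0.293 -0.444  0.    -0.835  0.354]
the job is handed in; nothing more can be done
None
```

View pics/fin.png

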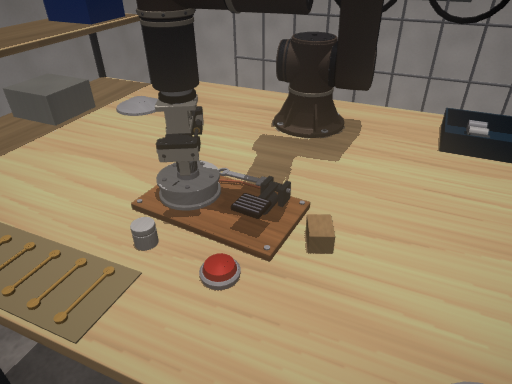

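The job is handed in at t ≈ 12.7 s, with the cap still gripped (30 N set, opening 43.6 mm). My estimate of the final cap setting is 1.57 to 1.64 rad.

- **Pedal:** I pressed it until it stopped hard, about 30 mm down, at 34 N. The camera then showed it back up at rest.
- **Cap:** I screwed it clockwise until the moment rose to about 1.1 N m. The groove was over the drum's mark, within about 0.02 to 0.04 rad in the picture. I then backed it off a quarter turn, with about 8° extra to release the windup in the grip.
- **Not confirmed by eye:** a finger hid the groove at the end, so the final angle comes from tool yaw and moment readings. These two estimates and the groove pictures disagree by about 0.05 to 0.1 rad, possibly from a little slip at the stop.
- **Other parts:** the piston, lamp, spanner and box look unmoved in the last picture.

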